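Hold the carver's tool case unlocked

TASK

Unlock the carver's tool case: from the wooden block take the key whose bow matches the lock's round collar, push it fully home in the lock on the case's top, working it past the sticky pins by rocking it both ways, then turn it a quarter turn clockwise. The lock springs back, so finish while still gripping the key and holding it turned; leave the other key and the carving things where they are.

Things in the scene. Friction and masses are not known exactly. Their poses are not given: they have to be found in the camera images.
- round_key_bow (a point): centre of the right key's bow (head): an upright steel disc, 34 mm diameter, 10 mm thick, flat faces, a dark dot for a hole. Key 81 mm long, 70 g, upright, blade down, in either slot of the block. Axes: z up the key, y along the blade's width, x across the disc's 10 mm thickness (grip across it). Under the bow a shoulder, 24 (y) x 14 (x) x 4 mm, its underside 28 mm below this point
- round_key_tip (a point): middle of the lower end of the round key's blade, 64 mm below the bow's centre; same axes. The flat blade is 20 (y) x 4 (x) mm and 36 mm long from the shoulder's underside, its last 5 mm tapered to 16 x 3.4 mm; it fits either way round
- square_key_bow (a point): centre of the other key's square bow (34 x 34 mm, 10 mm thick); else alike, but its blade is 7 mm thick and does not fit this lock. It stands in the other slot and stays there
- key_block: fixed wooden block, 60 (x) x 140 (y) x 45 mm high, origin at the centre of its underside. Two slots, 10 (x) x 23 (y) mm, 40 mm deep, at y = -36 and +36 mm; in each stands a key with its shoulder resting on the block's top (bow centres 73 mm above the table), the keys' y along the block's y
- case: fixed grey steel tool case with aluminium corners, 200 (x) x 240 (y) x 75 mm high, origin at the centre of its underside; the carrying handle is on its -x side, the lock in its top near that side
- lock_mouth (a point): centre of the keyway's mouth, level with the lock's brass face, 81 mm above the table, 45 mm from the case's origin toward the handle; axes as the case: z up, y along the keyway. Round steel collar, 50 mm diameter, around it. Upper 18 mm: a bow-tie opening 24 mm long (y), 6 mm wide at the middle, where the key can rock 0.65 rad each way. Fully home: shoulder on the face, tip 36 mm down
- lock_pins (a point): on the lock's axis, 12.5 mm below the mouth, where two sticky pins stop the blade. A straight push does not move them; rocking the key about the vertical 0.55 rad counter-clockwise (from above) pushes both aside, where they stay (about 3 N friction each). Clockwise rocking does not push them and beyond 0.65 rad begins to turn the lock
- lock_slot (a point): on the lock's axis, 20 mm below the mouth: top of the inner turning slot, 6 x 22 mm, reaching to the keyway's end 38 mm below the mouth; the key enters it only when turned back in line with the keyway, to about 0.1 rad
- plug (a joint): turn of the lock: 0 at rest with the keyway along the case's y, grows clockwise seen from above, stop at 1.65 rad (a quarter turn is 1.57). Spring and friction need about 0.06 N m to start it and 0.14 N m at a quarter; it springs back to 0 when let go
- slab_mid (a point): bystander: middle of a grey stone slab with a relief, 100 x 180 x 28 mm, lying flat beyond the work
- mallet_mid (a point): bystander: carver's wooden mallet standing on its head, 72 mm in diameter and 205 mm high; this point is on its axis 50 mm above the table
- brush_grip (a point): bystander: handle of a dusting brush lying on the table
- chisel_grip (a point): bystander: handle of a 200 mm chisel lying on the table
Things that resemble listed ones, but are neither listed nor needed, are in the scene too. What is shaped like the part that bears round_key_bow but purple or red is not meant.

How it is judged (in metres and radians):
On the way, in this order (a step that is already met when the one before it is completed fails the run):
1. the round key is drawn out of the block (height (world z) of round_key_tip above 0.055 m), for 0.1 s.
2. the round key is fully home in the lock, not yet turned (z of round_key_tip in the frame of lock_mouth below -0.0325 m and horizontal distance between round_key_tip and lock_mouth below 0.005 m and value of joint plug below 0.6 rad), for 0.1 s.
3. the lock is turned a quarter (z of round_key_tip in the frame of lock_mouth below -0.0325 m and horizontal distance between round_key_tip and lock_mouth below 0.005 m and value of joint plug above 1.38 rad), for 0.2 s.
At the end, for the whole second after the job is handed in: Round key home (tip 32.5 mm or more below the mouth, within 5 mm of the axis, upright within 0.15 rad), lock turned at least 1.38 rad and held by fingers gripping the key; square key moved under 15 mm; slab, mallet, brush, chisel under 30 mm (all of step 3 and contact force between the fingers and round_key above 1 N and angle between round_key_tip's own z axis and vertical below 0.15 rad and distance of square_key_bow from where it was at the start of the episode below 0.015 m and distance of each of slab_mid, mallet_mid, brush_grip, chisel_grip from where it was at the start of the episode below 0.03 m); the arm keeps its last pose, push and grip.
It fails at once if the square key is taken out or disturbed (distance of square_key_bow from where it was at the start of the episode above 0.02 m).
It fails at once if a carving thing is pushed away (distance of any of slab_mid, mallet_mid, brush_grip, chisel_grip from where it was at the start of the episode above 0.04 m).
It also fails if it takes over 48 s, if anything falls off the work surface, if the arm or the gripper's body presses on something with over 40 N, if the wrist force passes 120 N, or if a joint passes its speed limit or range.

ROBOT

A 6-joint arm with a two-finger parallel gripper is mounted at the origin on the work surface. World frame = base frame: x ahead of the robot, y to its left, z up, the work surface at z = 0. Lengths are in mm, angles in rad, forces in N, time in s.
With the tool pointing down it reaches from about 250 to 800 mm from the base axis. Payload 3.9 kg.
Tool frame: the origin (TCP) lies at the very end of the fingers, on their centre line; the grasp point (between the pads) lies 19 mm behind it (tcp_to_grasp is the z of the grasp point in the tool frame, in mm); z points along the fingers, y is the line along which they close (so a half turn about z gives the same grasp; the last joint's range is limited). The gripper opens to 85 mm and grips with 20 to 120 N. Pads are 22 mm wide; open, the fingers measure 114 mm over their backs; the gripper's body (76 mm by 85 mm) begins 54 mm behind the grasp point. The pads swing forward as they close: fully open they stand 13 mm farther back than shut.
Start: joints at [1.132, 0.26, -0.138, 1.173, 0, 1.571], TCP at [223.042, 475.255, 231.304] pointing down, gripper open.
Joint ranges: [-2.78, 2.78], [-0.83, 1.72], [-1.28, 1.37], [-1.9, 2.12], [-1.57, 1.48], [-3.14, 3.14]. Speed limits (rad/s): [2.57, 2.57, 3.14, 3.14, 3.14, 3.14].

INTERFACE

Orientations are given as a rotation vector (axis times angle).
In Python, from rig import * gives the robot as it stands.
- The arm moves only by the tool apply_moves, never from a script. Its argument "increments" is a list of rows, each a list of 3 entries, a list of its own where there are three numbers: the finger opening in mm, from 0 to 85.4, then the shift along the world's x, y, z in units of 60 mm (1.0 is 60 mm), then the turn, a rotation vector about the world's x, y, z in units of 8 degrees (1.0 is 8 degrees). In form: [[grip, [x, y, z], [wx, wy, wz]], ...]. A call has 1 to 12 rows; each row shifts and turns the commanded pose from where the row before left it; what a row does not reach is not made up. A row lasts 1/8 s, in which the tool goes at most 62.5 mm and 10.7 degrees, less where a joint would pass 70% of its speed; a pose out of reach is approached as far as the arm can. A call is refused whole if a number of a shift passes 1 or a number of a turn 1, either way. A call with a gripper value outside its range is refused whole. The fingers move at their own pace and stop on an object; "squeeze" is the grip in N (left out, the last holds). Time passes only in rows, so rows that do not move let the fingers close. It gives the time, the measured TCP pose, the force, the opening and the grip force at its end, in the units of the state.
- sense(): the state, without advancing time (a new reading comes with each control period).
- read_camera(name): name is "scene" or "side" or "wrist"; returns the picture (400x640x3 uint8, red, green, blue); there is no depth.
- camera_params(name): a dict with "fx", "fy", "cx", "cy" (pixels), "view" (4x4, takes a point from world to camera coordinates); the wrist camera has in their place "T_tool_cam" (4x4, takes a point from camera to tool coordinates, whose origin is the TCP and whose axes are the flange's). Camera axes: x right, y down, z forward; pixel columns grow to the right and rows downward; lengths in mm; the calibration is good to about 2 mm. A picture is of the moment at which its call begins: read the wrist's pose just before it. camera_params takes no time and is no camera call.
- close_job(): hands the job in; it is judged then, once.
The state is a dict: "time": time; "joints": joint angles; "joint_velocities": joint speeds; "effort": joint torques, N m; "eef_pos": TCP position; "orientation": TCP orientation; "contact_force": force on the tool from outside, world axes, zero at the start; "ft_torque": the same for the moment, N m; "finger_gap": finger opening in mm; "gripper_force": force on a finger pad.
Only numpy, scipy, OpenCV 4.12 (cv2) and the standard library are available. Lean on these libraries where they do the work, as an engineer would, in place of code of your own. Each camera call takes 0.05 s, during which the arm holds its last target. There are 200 camera calls.

## Working session

There is one attempt and no reset: what is moved stays moved. The work goes in short steps, Python scripts to look and compute and a tool call to move; the robot and the scene stay as the last step left them, time stands still between calls to the robot, and variables do not carry over. Pictures are saved under pics/ and viewed, at most 10 in all, crops included, and the job is handed in when it is done.

Besides the shell and the picture viewer there is one more tool, called after "Request:" as a command line: name --argument value ..., lists and objects as JSON in quotes. apply_moves: Moves the arm, as the interface text tells. Its arguments: {"type":"object","properties":{"increments":{"type":"array","items":{"type":"array"}},"squeeze":{"type":"number"}},"required":["increments"]}

```bash
mkdir -p pics; ls; python3 - <<'E'
from rig import *
import cv2,numpy as np
s=sense();print({k:np.round(v,3) for k,v in s.items()})
for n in("scene","side","wrist"):
    im=read_camera(n);cv2.imwrite(f"pics/{n}0.png",im[:,:,::-1])
    p=camera_params(n);print(n,{k:np.round(v,3).tolist() for k,v in p.items()})
E
```

```text
pics
{'time': np.float64(0.0), 'joints': array([ 1.132,  0.261, -0.139,  1.173,  0.   ,  1.571]), 'joint_velocities': array([-0.   , -0.001,  0.001, -0.   , -0.001, -0.001]), 'effort': array([-2.0000e-03, -4.0568e+01,  2.5392e+01,  1.9000e-02, -0.0000e+00,
        0.0000e+00]), 'eef_pos': array([222.77 , 474.647, 230.477]), 'orientation': array([-6.840e-01, -3.066e+00,  3.000e-03]), 'contact_force': array([-1.863,  0.476,  0.596]), 'ft_torque': array([-0.012, -0.025, -0.029]), 'gripper_force': np.float64(0.0), 'finger_gap': np.float64(85.214)}
scene {'fx': 364.083, 'fy': 364.083, 'cx': 322.501, 'cy': 196.98, 'view': [[0.327, 0.945, -0.011, -216.309], [0.56, -0.203, -0.803, -273.664], [-0.761, 0.257, -0.595, 1456.548], [0.0, 0.0, 0.0, 1.0]]}
side {'fx': 372.529, 'fy': 372.529, 'cx': 317.441, 'cy': 196.148, 'view': [[-0.918, -0.396, -0.002, 534.297], [-0.206, 0.482, -0.852, 197.015], [0.338, -0.782, -0.524, 1126.366], [0.0, 0.0, 0.0, 1.0]]}
wrist {'fx': 347.326, 'fy': 347.326, 'cx': 320.411, 'cy': 204.487, 'T_tool_cam': [[0.001, -0.952, -0.305, 78.931], [1.0, 0.0, 0.001, -0.266], [-0.001, -0.305, 0.952, -142.671], [0.0, 0.0, 0.0, 1.0]]}
```

View pics/scene0.png

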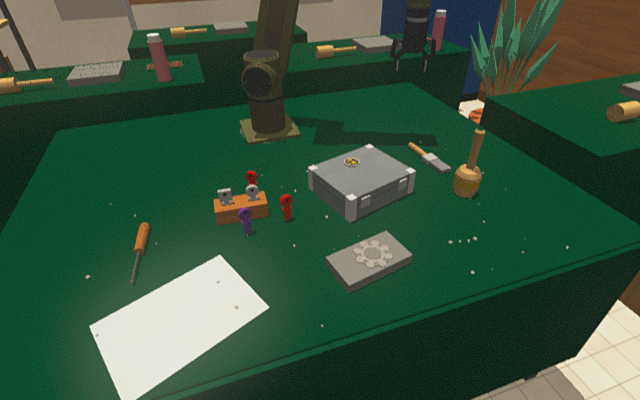

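View pics/side0.png

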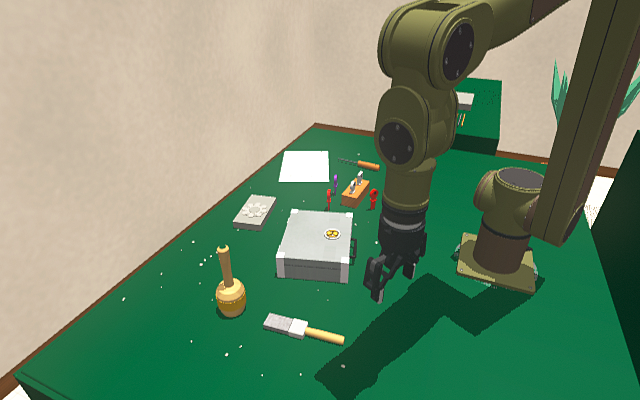

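The scene picture shows five key-like things: a grey square bow (225,196), a grey round bow (252,192), two red ones (252,177) and (286,203), and a purple one (245,217). The lock is at (352,161). I choose the grey round bow at (252,192) and check it in a close crop.

```bash
cat > h.py <<'E'
from rig import *
import cv2,numpy as np
from scipy.spatial.transform import Rotation as R
def cam(n,s=None):
    p=camera_params(n);K=np.array([[p['fx'],0,p['cx']],[0,p['fy'],p['cy']],[0,0,1]])
    if n!='wrist': V=np.array(p['view'])
    else:
        s=s or sense();T=np.eye(4);T[:3,:3]=R.from_rotvec(s['orientation']).as_matrix();T[:3,3]=s['eef_pos']
        V=np.linalg.inv(T@np.array(p['T_tool_cam']))
    return K,V
def ray(KV,uv,z):
    K,V=KV;d=V[:3,:3].T@np.linalg.inv(K)@[uv[0],uv[1],1];c=-V[:3,:3].T@V[:3,3]
    return c+d*(z-c[2])/d[2]
def proj(KV,P):
    K,V=KV;q=K@(V[:3,:3]@np.array(P,float)+V[:3,3]);return q[:2]/q[2]
E
python3 - <<'E'
from h import *
c=cam('scene')
for n,u,z in [('sq',(225,196),73),('rd',(252,192),73),('redA',(252,177),73),('redB',(286,201),73),('pur',(245,214),73),('lock',(352,161),81),('blkTL',(214,206),45),('blkTR',(266,201),45),('blkBR',(269,206),45),('blkBL',(217,211),45)]: print(n,ray(c,u,z).round())
c=cam('side')
for n,u,z in [('lock',(332,233.5),81),('corner',(293,211),75),('c2',(352,212),75),('c3',(345,263),75),('c4',(277,258),75)]: print(n,ray(c,u,z).round())
a=cv2.imread('pics/scene0.png')[155:245,190:310];b=cv2.imread('pics/side0.png')[165:285,270:390]
a=cv2.resize(a,(640,480),interpolation=2)
cv2.imwrite('pics/c1.png',a)
E
```

```text
sq [ 509. -221.   73.]
rd [ 515. -150.   73.]
redA [ 442. -137.   73.]
redB [586. -74.  73.]
pur [ 603. -183.   73.]
lock [471. 160.  81.]
blkTL [ 505. -254.   45.]
blkTR [ 530. -118.   45.]
blkBR [ 555. -115.   45.]
blkBL [ 529. -249.   45.]
lock [464. 164.  81.]
corner [629.  94.  75.]
c2 [448.  23.  75.]
c3 [386. 265.  75.]
c4 [565. 320.  75.]
```

View pics/c1.png

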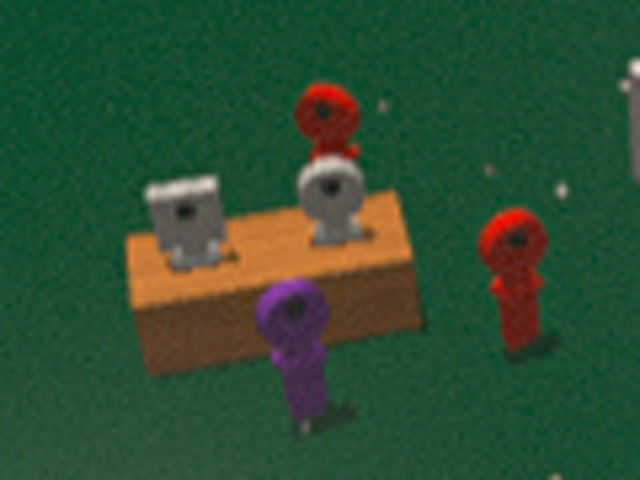

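The crop shows grey square bow, grey round bow at crop (331,187) = pixel (252,190), with coloured decoys around it. The choice holds. First I pass over the lock to measure it from near.

Request:
apply_moves --increments '[[45, [0.34, -0.435, -0.03], [0, 0, 1]], [45, [0.34, -0.435, -0.03], [0, 0, 1]], [45, [0.34, -0.435, -0.03], [0, 0, 1]], [45, [0.34, -0.435, -0.03], [0, 0, 1]], [45, [0.34, -0.435, -0.03], [0, 0, 1]], [45, [0.34, -0.435, -0.03], [0, 0, 1]], [45, [0.34, -0.435, -0.03], [0, 0, 1]], [45, [0.34, -0.435, -0.03], [0, 0, 1]], [45, [0.34, -0.435, -0.03], [0, 0, 1]], [45, [0.34, -0.435, -0.03], [0, 0, 1]], [45, [0.34, -0.435, -0.03], [0, 0, 1]], [45, [0.34, -0.435, -0.03], [0, 0, 1]]]'

```text
time: 1.65
eef_pos: [468.2, 161.1, 209.4]
orientation: [1.827, -2.555, -0.0]
contact_force: [-0.1, 0.2, 0.4]
finger_gap: 44.9
gripper_force: 0.0
```

Request:
apply_moves --increments '[[45, [0, 0, 0], [0, 0, 1]], [45, [0, 0, 0], [0, 0, 0]], [45, [0, 0, 0], [0, 0, 0]]]'

```text
time: 2.02
eef_pos: [467.6, 162.2, 209.6]
orientation: [1.993, -2.428, -0.0]
contact_force: [0.4, -0.4, 0.2]
finger_gap: 45.2
gripper_force: 0.0
```

```bash
python3 - <<'E'
from h import *
s=sense();print(s['joints'].round(2) if hasattr(s['joints'],'round') else s['joints'],s['eef_pos'],s['orientation'])
im=read_camera('wrist');cv2.imwrite('pics/w1.png',im[:,:,::-1])
np.save('w1.npy',np.r_[s['eef_pos'],s['orientation']])
E
```

```text
[ 0.33  0.22 -0.25  1.1   0.   -1.04] [467.55479519 162.19491795 209.57320035] [ 1.99325200e+00 -2.42783040e+00 -2.61013527e-04]
```

View pics/w1.png

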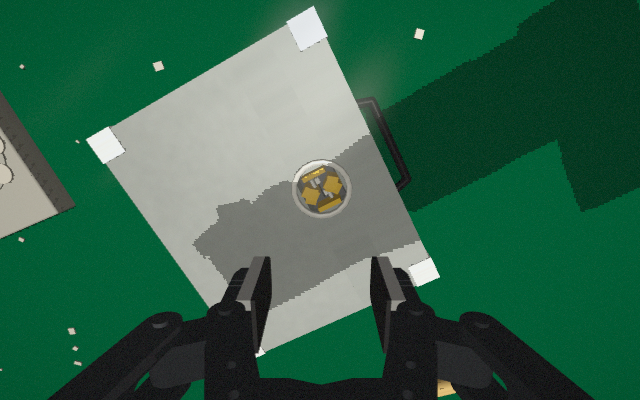

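The wrist picture shows the lock's collar at about (322,190), the handle at the right (400,150), and the case's right edge running from about (315,8) to (438,275).

```bash
python3 - <<'E'
from h import *
v=np.load('w1.npy');s=dict(eef_pos=v[:3],orientation=v[3:]);c=cam('wrist',s)
im=cv2.imread('pics/w1.png')
hsv=cv2.cvtColor(im,cv2.COLOR_BGR2HSV)
# brass
m=((hsv[...,0]>15)&(hsv[...,0]<35)&(hsv[...,1]>110)).astype(np.uint8);m[:130]=0;m[250:]=0;m[:,:270]=0;m[:,370:]=0
ys,xs=np.nonzero(m);(e)=cv2.fitEllipse(np.c_[xs,ys].astype(np.float32)) if 0 else cv2.minEnclosingCircle(np.c_[xs,ys].astype(np.float32));print('brass',e,ray(c,e[0],81))
# collar as hough
g=cv2.cvtColor(im,cv2.COLOR_BGR2GRAY)
h=cv2.HoughCircles(cv2.GaussianBlur(g[130:250,260:380],(3,3),0),cv2.HOUGH_GRADIENT,1,60,param1=120,param2=15,minRadius=24,maxRadius=36);print('collar',h)
if h is not None: 
    p=h[0,0,:2]+[260,130];print(p,ray(c,p,81))
# white corners
w=((hsv[...,2]>215)&(hsv[...,1]<40)).astype(np.uint8)
n,l,st,ce=cv2.connectedComponentsWithStats(w)
for i in range(1,n):
    if st[i,4]>200:
        cn=cv2.findContours((l==i).astype(np.uint8),0,2)[0][0];b=cv2.boxPoints(cv2.minAreaRect(cn));print(ce[i].round(1),ray(c,ce[i],75).round(1));print(b.round(1).tolist())
cv2.imwrite('pics/c2.png',cv2.resize(im[130:250,260:380],(600,600),interpolation=2))
E
```

```text
brass ((321.0, 188.5), 22.74323081970215) [465.30618519 157.91172201  81.        ]
collar [[[61.5 59.5 29.1]]]
[321.5 189.5] [465.07152127 158.81215606  81.        ]
[306.6  28.4] [452.7  40.3  75. ]
[[285.0, 20.0], [313.0, 6.0], [328.3999938964844, 36.79999923706055], [300.3999938964844, 50.79999923706055]]
[105.2 144.9] [626.8  91.   75. ]
[[86.19999694824219, 139.1999969482422], [107.19999694824219, 125.19999694824219], [124.19999694824219, 150.8000030517578], [103.19999694824219, 164.8000030517578]]
[423.6 271.7] [390.5 252.9  75. ]
[[407.29998779296875, 267.6000061035156], [430.3999938964844, 257.1000061035156], [439.1000061035156, 276.29998779296875], [416.1000061035156, 286.79998779296875]]
```

View pics/c2.png

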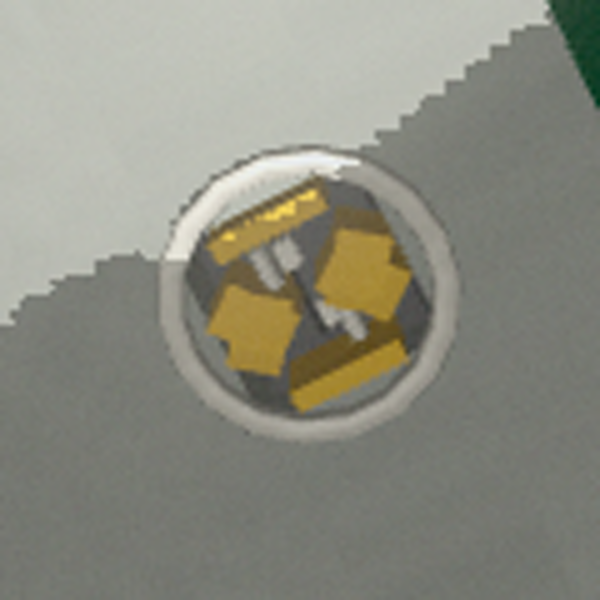

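The close crop shows the collar, the brass face and the keyway running from upper left to lower right. Lock ≈ (465.2,159.0), case yaw ≈ 16.25° (corners and collar agree). Next I look at the keys from near.

Request:
apply_moves --increments '[[45, [0.1, -0.65, -0.03], [0, 0, 0]], [45, [0.1, -0.65, -0.03], [0, 0, 0]], [45, [0.1, -0.65, -0.03], [0, 0, 0]], [45, [0.1, -0.65, -0.03], [0, 0, 0]], [45, [0.1, -0.65, -0.03], [0, 0, 0]], [45, [0.1, -0.65, -0.03], [0, 0, 0]], [45, [0.1, -0.65, -0.03], [0, 0, 0]], [45, [0.1, -0.65, -0.03], [0, 0, 0]], [45, [0, 0, 0], [0, 0, 0]], [45, [0, 0, 0], [0, 0, 0]]]'

```text
time: 3.32
eef_pos: [515.6, -149.3, 195.2]
orientation: [-1.995, 2.427, 0.001]
contact_force: [-0.1, -0.6, 0.2]
finger_gap: 44.8
gripper_force: 0.0
```

```bash
python3 - <<'E'
from h import *
s=sense();print(s['eef_pos'],s['orientation'])
im=read_camera('wrist');cv2.imwrite('pics/w2.png',im[:,:,::-1])
np.save('w2.npy',np.r_[s['eef_pos'],s['orientation']])
E
```

```text
[ 515.57103812 -149.30952982  195.21461785] [-1.99496287e+00  2.42685185e+00  1.25884001e-03]
```

View pics/w2.png

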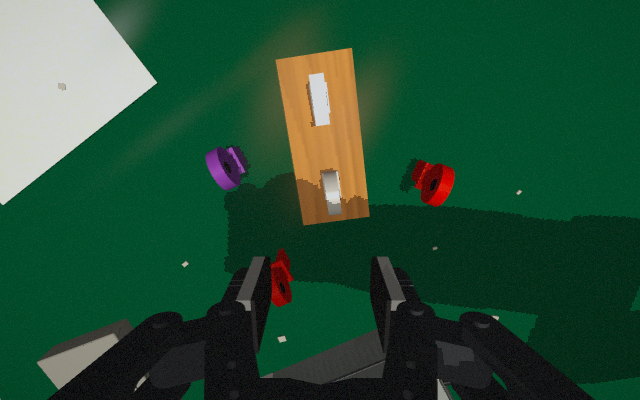

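From above: block corners (276,60), (352,48), (369,216), (304,225); square key (319,99), round key (331,190); the decoys stand at (225,167), (437,184) and (280,290).

```bash
python3 - <<'E'
from h import *
v=np.load('w2.npy');s=dict(eef_pos=v[:3],orientation=v[3:]);c=cam('wrist',s)
im=cv2.imread('pics/w2.png');hsv=cv2.cvtColor(im,cv2.COLOR_BGR2HSV)
m=((hsv[...,0]>8)&(hsv[...,0]<25)&(hsv[...,1]>100)&(hsv[...,2]>40)).astype(np.uint8);m[:,:250]=0;m[:,400:]=0;m[240:]=0
cn=max(cv2.findContours(m,0,2)[0],key=cv2.contourArea);q=cv2.approxPolyDP(cv2.convexHull(cn),8,True)[:,0]
P=np.array([ray(c,p,45)for p in q]);print(q.tolist(),P.round(1).tolist(),P.mean(0))
w=((hsv[...,1]<60)&(hsv[...,2]>80)).astype(np.uint8);w[:,:295]=0;w[:,350:]=0;w[225:]=0
n,l,st,ce=cv2.connectedComponentsWithStats(w)
for i in range(1,n):
    if st[i,4]>60:
        cn=cv2.findContours((l==i).astype(np.uint8),0,2)[0][0];b=cv2.boxPoints(cv2.minAreaRect(cn));print(st[i],ce[i],b.round(1).tolist());print(np.array([ray(c,p,90) for p in b]).round(1).tolist())
for u in [(280,290),(437,184),(225,167)]: print(ray(c,u,50).round())
# prediction of key pixels from block
E
```

```text
[[351, 48], [369, 215], [303, 224], [276, 59]] [[470.0, -253.6, 45.0], [477.0, -115.3, 45.0], [536.7, -118.3, 45.0], [528.7, -257.2, 45.0]] [ 503.09029001 -186.10717121   45.        ]
[309  73  22  53 845] [319.17633136  98.64260355] [[307.20001220703125, 74.4000015258789], [324.3999938964844, 71.9000015258789], [331.70001220703125, 123.19999694824219], [314.5, 125.5999984741211]]
[[506.0, -239.1, 90.0], [494.4, -238.4, 90.0], [495.7, -204.6, 90.0], [507.8, -205.3, 90.0]]
[322 171  19  44 629] [331.99205087 191.80604134] [[321.3999938964844, 172.89999389648438], [337.20001220703125, 170.6999969482422], [343.29998779296875, 212.8000030517578], [327.3999938964844, 215.10000610351562]]
[[509.6, -171.2, 90.0], [498.0, -170.6, 90.0], [499.3, -137.8, 90.0], [511.4, -138.4, 90.0]]
[571. -59.  50.]
[ 416. -134.   50.]
[ 590. -183.   50.]
```

Block yaw ≈ -3.1°, round key at ≈ (505,-150). I align and descend over it.

Request:
apply_moves --increments '[[45, [-0.177, -0.015, -0.3], [0, 0, 1]], [45, [0, 0, -0.5], [0, 0, 0]], [45, [0, 0, -0.5], [0, 0, 0]], [45, [0, 0, -0.3], [0, 0, 0]], [45, [0, 0, -0.3], [0, 0, 0]], [45, [0, 0, -0.25], [0, 0, 0]], [45, [0, 0, -0.19], [0, 0, 0]], [45, [0, 0, 0], [0, 0, 0]], [45, [0, 0, 0], [0, 0, 0]]]'

```text
time: 4.5
eef_pos: [505.7, -150.9, 55.4]
orientation: [-2.159, 2.281, -0.001]
contact_force: [0.3, -0.5, 0.4]
finger_gap: 45.2
gripper_force: 0.0
```

```bash
python3 - <<'E'
from h import *
s=sense();print(s['eef_pos'],s['orientation'],s['contact_force'])
ims=[]
for n,P in (('wrist',0),('side',0)):
    im=read_camera(n)[:,:,::-1]
    if n=='side':
        u=proj(cam(n),[505,-150,73]);x,y=u.astype(int);im=cv2.resize(im[max(y-50,0):y+50,x-80:x+80],(640,400),interpolation=2)
        cv2.imwrite('pics/s3.png',im)
    else: cv2.imwrite('pics/w3.png',im)
E
```

```text
[ 505.69813792 -150.92801123   55.38396155] [-2.15943630e+00  2.28110748e+00 -1.26255601e-03] [ 0.33308385 -0.45489916  0.43619261]
```

View pics/w3.png

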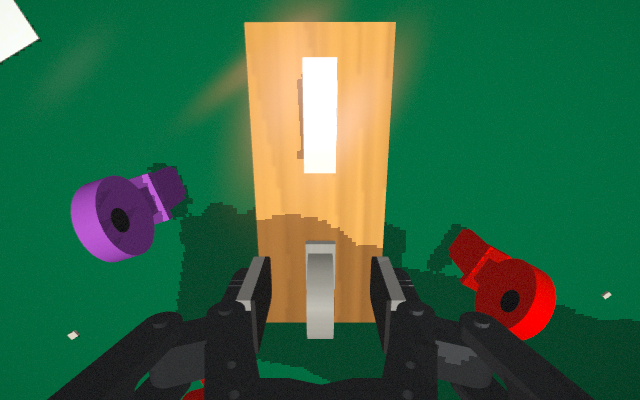

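The round key (320,290) stands squarely centred between the pads (271 and 371). I close.

Request:
apply_moves --increments '[[9, [0, 0, 0], [0, 0, 0]], [5, [0, 0, 0], [0, 0, 0]], [5, [0, 0, 0], [0, 0, 0]], [5, [0, 0, 0], [0, 0, 0]], [5, [0, 0, 0], [0, 0, 0]]]' --squeeze 80

```text
time: 5.22
eef_pos: [505.5, -151.0, 55.3]
orientation: [-2.159, 2.281, -0.001]
contact_force: [-1.9, -0.5, 4.6]
finger_gap: 9.1
gripper_force: 78.3
```

Request:
apply_moves --increments '[[5, [0, 0, 0.2], [0, 0, 0]], [5, [0, 0, 0.3], [0, 0, 0]], [5, [0, 0, 0.4], [0, 0, 0]], [5, [0, 0, 0.4], [0, 0, 0]], [5, [0, 0, 0.37], [0, 0, 0]], [5, [0, 0, 0], [0, 0, 0]]]'

```text
time: 5.98
eef_pos: [506.7, -151.2, 156.9]
orientation: [-2.158, 2.28, -0.005]
contact_force: [0.6, -0.2, -1.0]
finger_gap: 9.4
gripper_force: 77.9
```

Request:
apply_moves --increments '[[5, [-0.06, 0.5, 0], [0, 0, 0.3]], [5, [-0.06, 0.5, 0], [0, 0, 0.3]], [5, [-0.06, 0.5, 0], [0, 0, 0.3]], [5, [-0.07, 0.5, 0], [0, 0, 0.3]], [5, [-0.07, 0.5, 0], [0, 0, 0.3]], [5, [-0.07, 0.5, 0], [0, 0, 0.3]], [5, [-0.07, 0.5, 0], [0, 0, 0.3]], [5, [-0.07, 0.5, 0], [0, 0, 0.32]], [5, [-0.07, 0.5, 0], [0, 0, 0]], [5, [-0.07, 0.5, 0], [0, 0, 0]], [5, [0, 0.17, 0], [0, 0, 0]], [5, [0, 0, 0], [0, 0, 0]]]'

```text
time: 7.48
eef_pos: [464.7, 159.4, 154.4]
orientation: [2.513, -1.884, -0.0]
contact_force: [-0.0, 1.1, -1.2]
finger_gap: 8.9
gripper_force: 77.9
```

```bash
python3 - <<'E'
from h import *
s=sense();print(s['eef_pos'],s['orientation'],s['contact_force'],s['finger_gap'])
np.save('w4.npy',np.r_[s['eef_pos'],s['orientation']])
out=[]
for n in ('wrist','scene','side'):
    im=read_camera(n)[:,:,::-1];cv2.imwrite(f'pics/{n}4.png',im)
    u=proj(cam(n,s),[465,159,100]);x,y=u.astype(int);r=70 if n=='wrist' else 25
    x0,y0=max(x-r,0),max(y-r,0);print(n,u,x0,y0)
    out.append(cv2.resize(im[y0:y0+2*r,x0:x0+2*r],(260,260) if n!='wrist' else (260,260),interpolation=2))
cv2.imwrite('pics/c4.png',np.hstack(out))
E
```

```text
[464.66053633 159.39500723 154.38696553] [ 2.51260799e+00 -1.88367028e+00 -4.84954990e-04] [-0.01390557  1.09672898 -1.15065442] 8.919279258350896
wrist [318.80497833 226.58816553] 248 156
scene [351.06416201 154.64858839] 326 129
side [332.28499166 227.38727536] 307 202
```

View pics/c4.png

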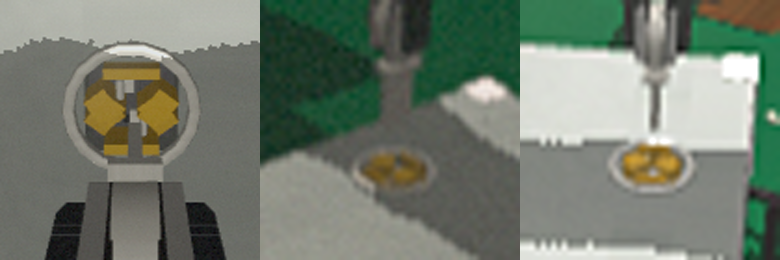

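Left (wrist): the key hangs centred at about image column 320 and in line with the keyway, the collar at column 319. I compute the remaining offsets.

```bash
python3 - <<'E'
from h import *
v=np.load('w4.npy');s=dict(eef_pos=v[:3],orientation=v[3:]);c=cam('wrist',s)
im=cv2.imread('pics/wrist4.png');g=cv2.cvtColor(im,cv2.COLOR_BGR2GRAY)
h=cv2.HoughCircles(cv2.GaussianBlur(g[156:296,248:388],(3,3),0),cv2.HOUGH_GRADIENT,1,60,param1=120,param2=12,minRadius=28,maxRadius=42);print(h)
p=h[0,0,:2]+[248,156];P=ray(c,p,81);print('collar',p,P)
Rm=R.from_rotvec(v[3:]).as_matrix();print('tool y ang',np.degrees(np.arctan2(Rm[1,1],Rm[0,1])),'tilt',Rm[:,2])
print('lock in tool',Rm.T@(P-v[:3]))
for dx in(-2,0,2):print(dx,[proj(c,v[:3]+Rm@np.array([12+dx,0,z])).round(1).tolist() for z in(6.3,10.3)])
hsv=cv2.cvtColor(im,cv2.COLOR_BGR2HSV)
print(g[236:262,320].tolist());print(hsv[240:258,320].tolist())
print(g[250,295:345].tolist())
# other-camera cross-check of lock: collar centre from brass mask in scene0/side0
for n in('scene','side'):
    a=cv2.imread(f'pics/{n}0.png');hh=cv2.cvtColor(a,cv2.COLOR_BGR2HSV);cc=cam(n);u=proj(cc,[465,159,81]);x,y=u.astype(int)
    w=hh[y-14:y+14,x-18:x+18];m=(w[...,0]>15)&(w[...,0]<35)&(w[...,1]>100);ys,xs=np.nonzero(m);q=[(xs.min()+xs.max())/2+x-18,(ys.min()+ys.max())/2+y-14]
    print(n,u,q,ray(cc,q,80))
E
```

```text
[[[ 69.5  60.5  36.9]
  [ 53.5 132.5  35.5]]]
collar [317.5 216.5] [465.79742789 159.56607236  81.        ]
tool y ang -163.71687716963132 tilt [-1.02931124e-03 -8.58083341e-04 -9.99999102e-01]
lock in tool [ 0.11529704 -1.22941597 73.38558263]
-2 [[318.9, 245.3], [319.0, 241.8]]
0 [[318.9, 241.3], [319.0, 237.9]]
2 [[318.9, 237.4], [319.0, 234.0]]
[81, 88, 87, 85, 86, 89, 89, 91, 120, 146, 145, 147, 147, 148, 146, 146, 146, 130, 82, 82, 84, 86, 89, 91, 92, 97]
[[25, 18, 87], [25, 17, 90], [15, 11, 91], [30, 14, 92], [25, 23, 122], [27, 16, 148], [20, 21, 149], [23, 22, 150], [23, 22, 150], [23, 22, 151], [25, 19, 148], [23, 21, 149], [30, 17, 147], [16, 21, 134], [34, 22, 83], [23, 24, 84], [19, 32, 88], [21, 20, 88]]
[108, 106, 105, 107, 106, 106, 108, 106, 105, 109, 110, 142, 140, 144, 145, 146, 150, 146, 145, 143, 146, 144, 144, 147, 144, 146, 146, 151, 147, 146, 145, 145, 147, 146, 146, 144, 144, 144, 146, 144, 133, 107, 106, 106, 104, 109, 108, 106, 108, 108]
scene [350.83690696 160.16072644] [np.float64(351.5), np.float64(161.0)] [468.67179894 159.65661616  80.        ]
side [332.16762294 232.50696607] [np.float64(332.0), np.float64(233.0)] [465.03780363 160.2294682   80.        ]
```

```bash
python3 - <<'E'
from h import *
v=np.load('w4.npy');s=dict(eef_pos=v[:3],orientation=v[3:]);c=cam('wrist',s)
im=cv2.imread('pics/wrist4.png');hsv=cv2.cvtColor(im,cv2.COLOR_BGR2HSV)
m=((hsv[...,0]>15)&(hsv[...,0]<35)&(hsv[...,1]>120)).astype(np.uint8);m[:150]=0;m[250:]=0;m[:,:270]=0;m[:,370:]=0
n,l,st,ce=cv2.connectedComponentsWithStats(m)
for i in range(n):
    if st[i,4]>20:print(st[i],ce[i].round(1))
g=cv2.cvtColor(im,cv2.COLOR_BGR2GRAY)
for r in(205,212,218,225):print(r,g[r,275:365].tolist())
cv2.imwrite('pics/c5.png',cv2.resize(im[170:290,270:370],(600,720)[0:1]+(600,) if 0 else (500,600),interpolation=cv2.INTER_NEAREST))
E
```

```text
[     0      0    640    400 254542] [319.5 199.4]
[ 293  190   51   50 1456] [318.5 214. ]
205 [114, 111, 112, 111, 109, 110, 111, 107, 128, 144, 144, 143, 143, 133, 108, 113, 112, 113, 92, 76, 81, 80, 82, 79, 81, 84, 105, 128, 125, 126, 76, 73, 79, 76, 79, 99, 141, 147, 136, 119, 135, 149, 149, 150, 147, 95, 75, 77, 78, 78, 77, 78, 72, 76, 78, 76, 77, 90, 127, 124, 111, 84, 69, 70, 71, 71, 71, 72, 70, 100, 106, 109, 109, 122, 138, 142, 143, 139, 133, 105, 106, 110, 109, 109, 106, 111, 109, 109, 109, 107]
212 [109, 112, 108, 111, 110, 111, 108, 129, 138, 141, 141, 137, 133, 95, 110, 112, 113, 112, 118, 124, 122, 123, 126, 124, 124, 127, 128, 125, 125, 127, 125, 124, 127, 125, 125, 126, 123, 113, 85, 74, 69, 70, 77, 75, 73, 72, 76, 78, 80, 102, 126, 123, 124, 125, 123, 127, 124, 123, 125, 125, 124, 124, 123, 124, 122, 123, 126, 126, 121, 116, 109, 108, 109, 109, 111, 138, 138, 138, 138, 132, 113, 111, 109, 114, 112, 111, 108, 110, 110, 111]
218 [109, 111, 110, 111, 111, 110, 115, 127, 143, 144, 142, 145, 135, 88, 97, 112, 110, 109, 98, 78, 100, 121, 122, 125, 122, 124, 124, 123, 123, 124, 123, 123, 127, 121, 123, 123, 119, 116, 120, 116, 85, 37, 63, 147, 147, 146, 131, 110, 119, 118, 124, 124, 122, 123, 122, 124, 120, 121, 122, 123, 121, 123, 121, 124, 121, 120, 118, 78, 70, 109, 109, 110, 106, 92, 114, 143, 146, 142, 142, 135, 106, 112, 108, 108, 108, 109, 109, 109, 108, 109]
225 [111, 111, 108, 110, 110, 112, 112, 110, 105, 140, 143, 145, 149, 144, 118, 86, 98, 110, 108, 63, 58, 66, 65, 86, 120, 116, 119, 118, 117, 120, 117, 118, 81, 73, 72, 75, 74, 71, 73, 73, 70, 76, 80, 87, 85, 86, 85, 87, 92, 118, 146, 131, 82, 70, 75, 102, 118, 120, 119, 117, 116, 119, 115, 106, 68, 63, 60, 65, 79, 107, 107, 90, 96, 137, 145, 146, 142, 138, 126, 98, 108, 108, 105, 108, 107, 109, 110, 105, 109, 110]
```

View pics/c5.png

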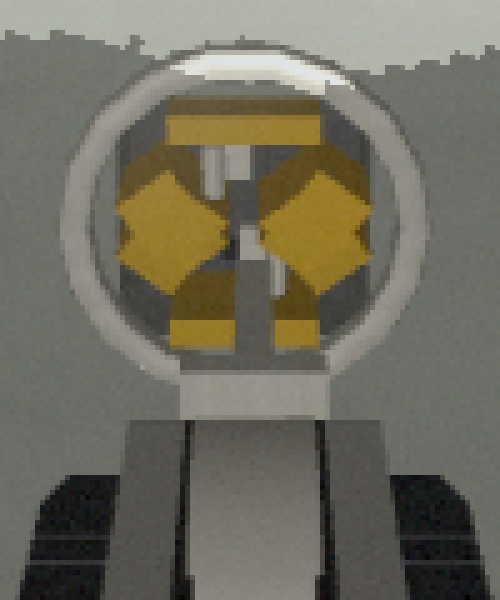

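```bash
python3 - <<'E'
from h import *
v=np.load('w4.npy');s=dict(eef_pos=v[:3],orientation=v[3:]);c=cam('wrist',s)
Rm=R.from_rotvec(v[3:]).as_matrix()
for z,x in((46.3,8),(41.3,10),(73.4,0)):print(z,[proj(c,v[:3]+Rm@np.array([x+dx,0,z])).round(1).tolist() for dx in(-2,0,2)])
im=cv2.imread('pics/wrist4.png');g=cv2.cvtColor(im,cv2.COLOR_BGR2GRAY)
print(g[200:250,319:323].T.tolist())
E
```

```text
46.3 [[319.2, 222.8], [319.2, 219.6], [319.2, 216.3]]
41.3 [[319.2, 222.6], [319.2, 219.3], [319.2, 216.0]]
73.4 [[319.4, 219.5], [319.4, 216.7], [319.4, 213.8]]
[[147, 148, 148, 150, 147, 147, 75, 74, 75, 76, 75, 72, 73, 72, 87, 122, 147, 147, 147, 150, 151, 146, 84, 88, 88, 85, 87, 87, 86, 85, 89, 87, 86, 85, 87, 83, 83, 88, 84, 83, 88, 87, 87, 86, 118, 148, 143, 146, 147, 145], [93, 94, 93, 94, 92, 95, 80, 75, 74, 75, 71, 75, 72, 73, 87, 118, 146, 146, 146, 151, 150, 149, 87, 86, 86, 86, 89, 88, 85, 86, 89, 85, 84, 83, 87, 85, 81, 88, 87, 85, 86, 89, 89, 91, 120, 146, 145, 147, 147, 148], [76, 77, 77, 75, 75, 75, 74, 75, 73, 73, 73, 74, 76, 72, 88, 103, 129, 127, 131, 150, 149, 149, 86, 88, 89, 85, 87, 86, 87, 88, 88, 86, 87, 86, 87, 86, 85, 86, 84, 86, 87, 89, 86, 88, 119, 149, 148, 150, 148, 146], [78, 78, 74, 74, 76, 77, 71, 78, 77, 80, 73, 75, 78, 80, 115, 102, 78, 79, 110, 135, 146, 145, 88, 87, 88, 87, 82, 87, 87, 85, 86, 85, 85, 86, 83, 85, 84, 86, 87, 87, 84, 89, 88, 87, 123, 148, 149, 147, 147, 149]]
```

Request:
apply_moves --increments '[[5, [0.023, -0.021, -0.2], [0, 0, 0]], [5, [0, 0, -0.2], [0, 0, 0]], [5, [0, 0, -0.03], [0, 0, 0]], [5, [0, 0, -0.05], [0, 0, 0]], [5, [0, 0, -0.05], [0, 0, 0]], [5, [0, 0, 0], [0, 0, 0]], [5, [0, 0, 0], [0, 0, 0]]]'

```text
time: 8.5
eef_pos: [466.6, 158.2, 123.5]
orientation: [-2.512, 1.885, -0.0]
contact_force: [0.3, -0.4, -1.7]
finger_gap: 8.9
gripper_force: 77.9
```

No force; tip 4 mm below the mouth. I go on to the pins.

Request:
apply_moves --increments '[[5, [0, 0, -0.05], [0, 0, 0]], [5, [0, 0, -0.04], [0, 0, 0]], [5, [0, 0, -0.03], [0, 0, 0]], [5, [0, 0, 0], [0, 0, 0]], [5, [0, 0, 0], [0, 0, 0]]]'

```text
time: 9.12
eef_pos: [466.4, 158.1, 116.1]
orientation: [2.513, -1.886, -0.0]
contact_force: [0.3, 0.1, -0.8]
finger_gap: 9.1
gripper_force: 77.9
```

Request:
apply_moves --increments '[[5, [0, 0, -0.025], [0, 0, 0]], [5, [0, 0, -0.025], [0, 0, 0]], [5, [0, 0, 0], [0, 0, 0]], [5, [0, 0, 0], [0, 0, 0]]]'

```text
time: 9.62
eef_pos: [466.6, 158.2, 114.4]
orientation: [-2.512, 1.885, -0.001]
contact_force: [-1.4, -0.9, 8.8]
finger_gap: 9.1
gripper_force: 79.7
```

The blade rests on the pins (9 N). I rock it counter-clockwise about 0.58 rad.

Request:
apply_moves --increments '[[5, [0.002, 0.001, 0.01], [0, 0, 0.7]], [5, [0.002, 0.001, 0], [0, 0, 0.7]], [5, [0.002, 0.001, 0], [0, 0, 0.7]], [5, [0.002, 0.001, 0], [0, 0, 0.7]], [5, [0.002, 0.002, 0], [0, 0, 0.7]], [5, [0.002, 0.002, 0], [0, 0, 0.7]], [5, [0, 0, 0], [0, 0, 0]], [5, [0, 0, 0], [0, 0, 0]]]'

```text
time: 10.62
eef_pos: [467.4, 158.0, 114.6]
orientation: [2.949, -1.08, 0.002]
contact_force: [-1.4, -1.8, 5.8]
finger_gap: 9.2
gripper_force: 79.0
```

```bash
python3 - <<'E'
from h import *
s=sense();Rm=R.from_rotvec(s['orientation']).as_matrix();print(s['eef_pos'],np.degrees(np.arctan2(Rm[1,1],Rm[0,1])),s['contact_force'],s['ft_torque'],s['joints'])
E
```

```text
[467.36107109 157.9523596  114.56461839] -130.24191256082196 [-1.41538432 -1.83717448  5.82173568] [-0.49675294  0.34932585 -0.25322629] [ 3.26848217e-01  2.88389054e-01 -4.23269609e-01  8.58530144e-01
 -1.43761067e-03 -2.11239117e+00]
```

Request:
apply_moves --increments '[[5, [0, 0, -0.02], [0, 0, 0.15]], [5, [0, 0, -0.02], [0, 0, 0]], [5, [0, 0, -0.02], [0, 0, 0]], [5, [0, 0, 0], [0, 0, 0]]]'

```text
time: 11.12
eef_pos: [467.7, 158.1, 114.2]
orientation: [-2.96, 1.05, -0.005]
contact_force: [-8.7, -3.5, 30.1]
finger_gap: 8.9
gripper_force: 83.0
```

```bash
python3 - <<'E'
from h import *
s=sense();Rm=R.from_rotvec(s['orientation']).as_matrix();print(s['eef_pos'],np.degrees(np.arctan2(Rm[1,1],Rm[0,1])),s['contact_force'],s['ft_torque'])
E
```

```text
[467.68415485 158.0590096  114.24606894] -129.05765490587333 [-8.66019688 -3.47085803 30.09111879] [-1.03037774  1.9887472  -0.32111193]
```

Still stopped while rocked (ledges probably move with the blade). I ease off the push, turn back in line and then push.

Request:
apply_moves --increments '[[5, [0, 0, 0.035], [0, 0, 0]], [5, [0, 0, 0.04], [0, 0, 0]], [5, [0, 0, 0], [0, 0, 0]], [5, [-0.002, -0.001, 0], [0, 0, -0.75]], [5, [-0.002, -0.001, 0], [0, 0, -0.75]], [5, [-0.002, -0.001, 0], [0, 0, -0.75]], [5, [-0.002, -0.001, 0], [0, 0, -0.7]], [5, [-0.002, -0.002, 0], [0, 0, -0.7]], [5, [-0.002, -0.002, 0], [0, 0, -0.7]], [5, [0, 0, 0], [0, 0, 0]], [5, [0, 0, 0], [0, 0, 0]]]'

```text
time: 12.5
eef_pos: [466.3, 158.3, 114.4]
orientation: [-2.514, 1.884, 0.001]
contact_force: [-0.8, 0.7, -0.5]
finger_gap: 9.0
gripper_force: 79.3
```

```bash
python3 - <<'E'
from h import *
s=sense();Rm=R.from_rotvec(s['orientation']).as_matrix();print(s['eef_pos'],np.degrees(np.arctan2(Rm[1,1],Rm[0,1])),s['contact_force'],s['ft_torque'])
E
```

```text
[466.33439613 158.33760883 114.38156586] -163.681691457505 [-0.80340609  0.66559982 -0.53097048] [-0.00111921  0.02867296  0.05767156]
```

Request:
apply_moves --increments '[[5, [0, 0, -0.04], [0, 0, 0]], [5, [0, 0, -0.04], [0, 0, 0]], [5, [0, 0, -0.03], [0, 0, 0]], [5, [0, 0, 0], [0, 0, 0]]]'

```text
time: 13.0
eef_pos: [466.4, 158.1, 107.8]
orientation: [2.513, -1.886, -0.0]
contact_force: [-0.6, 0.3, -2.0]
finger_gap: 9.0
gripper_force: 79.2
```

Past the pins with no force (tip 19.5 mm down). I go on into the inner slot.

Request:
apply_moves --increments '[[5, [0, 0, -0.04], [0, 0, 0]], [5, [0, 0, -0.05], [0, 0, 0]], [5, [0, 0, -0.05], [0, 0, 0]], [5, [0, 0, 0], [0, 0, 0]]]'

```text
time: 13.5
eef_pos: [466.4, 158.1, 99.4]
orientation: [2.512, -1.886, -0.0]
contact_force: [-0.0, 0.4, -1.5]
finger_gap: 8.9
gripper_force: 79.3
```

Request:
apply_moves --increments '[[5, [0, 0, -0.05], [0, 0, 0]], [5, [0, 0, -0.05], [0, 0, 0]], [5, [0, 0, -0.03], [0, 0, 0]], [5, [0, 0, -0.02], [0, 0, 0]], [5, [0, 0, 0], [0, 0, 0]], [5, [0, 0, 0], [0, 0, 0]]]'

```text
time: 14.25
eef_pos: [466.4, 158.1, 91.2]
orientation: [-2.512, 1.886, -0.0]
contact_force: [-2.2, -0.8, 5.8]
finger_gap: 8.8
gripper_force: 80.5
```

Fully home (contact at the predicted height). Now the quarter turn clockwise.

Request:
apply_moves --increments '[[5, [-0.003, 0, 0], [0, 0, -0.95]], [5, [-0.003, 0, 0], [0, 0, -0.95]], [5, [-0.003, 0, 0], [0, 0, -0.95]], [5, [-0.003, 0, 0], [0, 0, -0.95]], [5, [-0.003, 0.001, 0], [0, 0, -0.95]], [5, [-0.003, 0.001, 0], [0, 0, -0.95]], [5, [-0.002, 0.002, 0], [0, 0, -0.95]], [5, [-0.002, 0.002, 0], [0, 0, -0.95]], [5, [-0.002, 0.002, 0], [0, 0, -0.95]], [5, [-0.002, 0.003, 0], [0, 0, -0.95]], [5, [-0.002, 0.003, 0], [0, 0, -0.95]], [5, [-0.002, 0.003, 0], [0, 0, -0.95]]]'

```text
time: 15.75
eef_pos: [465.5, 158.9, 91.3]
orientation: [-0.404, 3.114, -0.001]
contact_force: [-0.6, -1.5, 5.1]
finger_gap: 8.7
gripper_force: 80.0
```

Request:
apply_moves --increments '[[5, [0, 0, 0], [0, 0, 0]], [5, [0, 0, 0], [0, 0, 0]], [5, [0, 0, 0], [0, 0, 0]]]'

```text
time: 16.12
eef_pos: [465.5, 159.0, 91.2]
orientation: [-0.414, 3.112, -0.001]
contact_force: [0.2, -2.0, 5.9]
finger_gap: 9.0
gripper_force: 80.3
```

```bash
python3 - <<'E'
from h import *
s=sense();Rm=R.from_rotvec(s['orientation']).as_matrix();print(s['eef_pos'],np.degrees(np.arctan2(Rm[1,1],Rm[0,1])),s['contact_force'],s['ft_torque'],s['finger_gap'],s['gripper_force'],Rm[:,2])
out=[]
for n,r in(('wrist',75),('scene',25),('side',25)):
    im=read_camera(n)[:,:,::-1];x,y=proj(cam(n,s),[465,159,90]).astype(int);out.append(cv2.resize(im[max(y-r,0):y+r,x-r:x+r],(260,260),interpolation=2))
cv2.imwrite('pics/c6.png',np.hstack(out))
E
```

```text
[465.46296073 158.95481692  91.24892343] 105.15093315996235 [ 0.23097376 -1.96476422  5.91839756] [-0.41819373  0.07041814  0.14599998] 8.976018804544657 80.26147127151489 [ 1.89058131e-03 -3.81107781e-04 -9.99998140e-01]
```

View pics/c6.png

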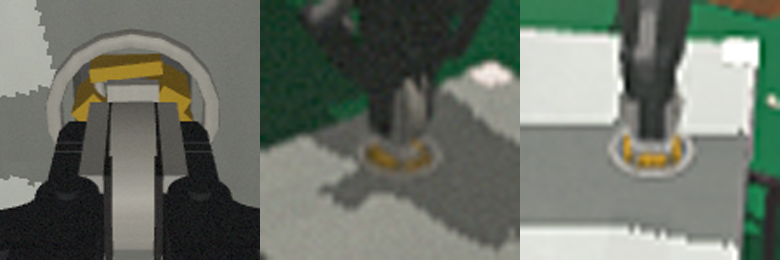

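The key has turned 91° and shows the spring torque (0.146 N m); the brass bar on the plug lags by about 5° of slack. I add 4° of margin, then hand in.

Request:
apply_moves --increments '[[5, [0, 0, -0.005], [0, 0, -0.5]], [5, [0, 0, 0], [0, 0, 0]], [5, [0, 0, 0], [0, 0, 0]], [5, [0, 0, 0], [0, 0, 0]]]'

```text
time: 16.77
eef_pos: [465.5, 159.0, 91.2]
orientation: [-0.305, 3.125, -0.001]
contact_force: [-1.0, -2.7, 7.8]
finger_gap: 8.9
gripper_force: 80.7
```

```bash
python3 - <<'E'
from h import *
s=sense();print(s['ft_torque'],s['contact_force'],s['gripper_force']);print(close_job())
E
```

```text
[-0.40983525  0.19370121  0.03699042] [-0.96918166 -2.68499427  7.79942047] 80.68626523017883
the job is handed in; nothing more can be done
None
```

I handed the job in at about 17 s with the round key fully home, turned about 95° clockwise (tool angle; the plug lags a few degrees) and still gripped at 80 N; the hand-in returned no verdict.

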